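Drift the keeper plate into line and fit its screw

ROBOT

A 7-joint arm with a two-finger parallel gripper is mounted at the origin on a cart in front of the work surface, level with it; the furniture and walls round the work are solid. World frame = base frame: x ahead of the robot, y to its left, z up, the work surface at z = 0. Lengths are in m, angles in rad, forces in N, time in s.
With the tool pointing down it reaches from about 0.4 to 0.85 m from the base axis. Payload 4.4 kg.
Tool frame: the origin (TCP) lies at the very end of the fingers, on their centre line; the grasp point (between the pads) lies 19 mm behind it; z points along the fingers, y is the line along which they close (so a half turn about z gives the same grasp; the last joint's range is limited). The gripper opens to 94 mm and grips with 3 to 60 N. Pads are 16 mm wide; open, the fingers measure 119 mm over their backs; the gripper's body (75 mm by 177 mm) begins 78 mm behind the grasp point.
Start: joints at [-1.359, 0.628, 0.038, 1.517, -0.027, 0.996, -0.02], TCP at [0.178, 0.625, 0.205] pointing down, gripper open.
Joint ranges: [-3.06, 3.06], [-0.37, 2.12], [-1.25, 1.32], [0.18, 2.47], [-1.1, 4.24], [0.23, 1.98], [-2.94, 2.94]. Speed limits (rad/s): [2.57, 2.57, 3.14, 3.14, 3.14, 3.14, 3.14].

INTERFACE

Orientations are given as a unit quaternion [x, y, z, w].
In Python, from plant import arm gives the robot as it stands.
- The arm moves only by the tool move_arm, never from a script. Its argument "rows" is a list of rows, each a list of 3 entries, a list of its own where there are three numbers: the shift along the tool's x, y, z normalised to -1 to 1, where 1 is 0.8 m, then the turn about the tool's z normalised to -1 to 1, where 1 is 90 degrees, then the opening, from 0 (shut) to 1 (fully open). In form: [[[x, y, z], spin, gripper], ...]. A call has exactly 8 rows; each row shifts and turns the commanded pose from where the row before left it, along the tool's axes as they then stand; what a row does not reach is not made up. A row lasts 1/8 s, in which the tool goes at most 62.5 mm and 10.7 degrees, less where a joint would pass 70% of its speed; a pose out of reach is approached as far as the arm can. A call with a number of a shift or a turn outside -1 to 1 is refused whole. A call with a gripper value outside its range is refused whole. The fingers move at their own pace and stop on an object; "grip_force" is the grip in N (left out, the last holds). Time passes only in rows, so rows that do not move let the fingers close, or fill a call up. It gives the time, the measured TCP pose, the force, the opening and the grip force at its end, in the units of the state.
- arm.sense(): the state, without advancing time (a new reading comes with each control period).
- arm.grab_frame(name): name is "side" or "top"; returns a dict with "pixels" (400x640x3 uint8, red, green, blue), "depth" (400x640 float32, m along the optical axis (not along the pixel's ray), 0 where there is no reading), "camera_matrix" (3x3 intrinsics, pixels), "k1" (the pictures are not rectified: a ray, as slopes to the right and down, at radius r is drawn at 1 + k1 r^2 times it, then the intrinsics apply), "extrinsics" (4x4, takes a point from world to camera coordinates). Camera axes: x right, y down, z forward; pixel columns grow to the right and rows downward; lengths in m; the calibration is good to about 2 mm. A picture is of the moment at which its call begins.
- arm.close_job(): hands the job in; it is judged then, once.
The state is a dict: "time_s": time; "joint_positions": joint angles; "qvel": joint speeds; "tau": joint torques, N m; "ee_pos": TCP position; "tcp_rot": TCP orientation; "force": force on the tool from outside, world axes, zero at the start; "moment": the same for the moment, N m; "width": opening from 0.0 (shut) to 1.0 (fully open); "grasp_force": force on a finger pad.
Only numpy, scipy, OpenCV 4.12 (cv2) and the standard library are available. Lean on these libraries where they do the work, as an engineer would, in place of code of your own. Each camera call takes 0.05 s, during which the arm holds its last target. There are 200 camera calls.

TASK

The keeper plate and the brass spacer under it hang on one finger-tight screw and have swung out of line with the block they belong to, either way. Put the drift through the large end hole of the plate and, feeling for the hidden holes below without ramming it, shift the plate with it until the drift goes fully home with its shoulder flat on the plate; then, leaving the drift standing there, put the loose cap screw fully home in the middle hole.

Things in the scene. Friction and masses are not known exactly. Their poses are not given: they have to be found in the camera images.
- swivel_base: Round grey graduated base, 156 mm across, bolted to the bench; origin at the middle of its underside. On it a grey block (206 x 54 mm, top 64 mm above the bench) is clamped, its row of three holes 4 mm behind the base's middle. The block's angle is not measured (up to 0.3 rad either way); it does not turn. Its large hole is 18 mm wide and 45 mm deep, like all its holes.
- keeper_drift_hole (a point): Centre of the large 18 mm hole in the keeper plate (bare metal, 200 x 62 x 10 mm, on top of the stack) at its top face, 80 mm above the bench; moves with the plate. y runs along the plate's row of holes, away from its fitted screw; x across it, away from the robot; z up. The drift's shoulder belongs here. The plate pivots on the fitted screw, 150 mm away; friction holds it (about 2 N here).
- keeper_screw_hole (a point): Centre of the keeper plate's middle hole (13.5 mm) at its top face, halfway between the fitted screw (at the robot's right end) and the large hole; same axes. The underside of the screw's head belongs here. The holes below in spacer and block are as wide and 75 mm apart too. Block hole deeper than the screw is long.
- drift: Steel drift, upright in the larger hole of a wooden block. Origin: on its axis under its shoulder (collar 25 mm wide, 6 high, resting on the wood 50 mm above the bench); z up. Above: a round knurled grip 17 mm wide, 12 to 46 mm above the origin (top at 50). Below: 17 mm wide shank, ending in a blunt nose: a cone 3 mm long down to a flat end 12.5 mm wide, 34 mm under the origin. About 140 g.
- screw: Dark M12 socket head cap screw, upright in the smaller hole of the wooden block, 64 mm from the drift. Origin: on its axis under its head, which rests on the wood 50 mm above the bench; z up. Head 18 mm wide, 12 mm high; shank 12 mm wide, 40 mm long, chamfered 4 mm at its end. About 60 g.
- stack_below (a point): Point on the axis of the keeper plate's large hole, 10 mm under its top: the top of the brass spacer (6 mm thick, same pivot, friction about 4 N), under which the fixed block begins. Both are hidden and not measured: the block's 18 mm hole stands up to 8.5 mm off this axis along plus or minus x, the spacer's up to 1.5 mm off the block's. The plate lets itself be carried over by the drift.
There are look-alikes about, which are no part of the job. Leave any turquoise look-alike of the drift alone.

How it is judged:
On the way:
1. the drift is home in the large hole, upright, its shoulder within 2 mm of the keeper plate, with the screw not yet home (horizontal distance between drift and keeper_drift_hole below 0.002 m and z of drift in the frame of keeper_drift_hole between -0.003 and 0.002 m and angle between drift's own z axis and vertical below 0.06 rad and not (horizontal distance between screw and keeper_screw_hole below 0.002 m and z of screw in the frame of keeper_screw_hole between -0.003 and 0.002 m and angle between screw's own z axis and vertical below 0.06 rad)), for 0.2 s.
At the end, for the whole second after the job is handed in: The drift stands upright in the keeper plate's large hole and the screw in its middle hole, each within 2 mm of the hole's axis and its shoulder or head within 2 mm of the plate's top (so both reach down into the block's holes), both at rest (horizontal distance between drift and keeper_drift_hole below 0.002 m and z of drift in the frame of keeper_drift_hole between -0.003 and 0.002 m and angle between each of drift, screw's own z axis and vertical below 0.06 rad and horizontal distance between screw and keeper_screw_hole below 0.002 m and z of screw in the frame of keeper_screw_hole between -0.003 and 0.002 m and linear speed of each of drift, screw below 0.02 m/s); the robot touches nothing.
It fails at once if the drift is rammed: it presses on the keeper plate, spacer and block with more than 40 N, all its contacts added up (contact force between drift and swivel_base above 40 N).
It fails at once if the screw is forced: it presses on the keeper plate, spacer and block with more than 40 N, all its contacts added up (contact force between screw and swivel_base above 40 N).
It also fails if it takes over 72 s, if anything falls off the work surface, if the arm or the gripper's body presses on something with over 40 N, if the wrist force passes 120 N, or if a joint passes its speed limit or range.

## Working session

There is one attempt and no reset: what is moved stays moved. The work goes in short steps, Python scripts to look and compute and a tool call to move; the robot and the scene stay as the last step left them, time stands still between calls to the robot, and variables do not carry over. Pictures are saved under pics/ and viewed, at most 10 in all, crops included, and the job is handed in when it is done.

Besides the shell and the picture viewer there is one more tool, called as a command line: name --argument value ..., lists and objects as JSON in quotes. move_arm: Moves the arm, as the interface text tells. Its arguments: {"type":"object","properties":{"rows":{"type":"array","items":{"type":"array"}},"grip_force":{"type":"number"}},"required":["rows"]}

```bash
mkdir -p pics
cat > h.py <<'E'
import numpy as np, cv2
from plant import arm
from scipy.spatial.transform import Rotation as R
def grab(n,save=None):
    f=arm.grab_frame(n)
    if save: cv2.imwrite(save,f['pixels'][:,:,::-1]); np.savez(save[:-4]+'.npz',**f)
    return f
def und(f,u,v):
    K=np.array(f['camera_matrix']);k=float(f['k1'])
    d=np.array([(u-K[0,2])/K[0,0],(v-K[1,2])/K[1,1]]);s=d.copy()
    for _ in range(20): s=d/(1+k*(s@s))
    return s
def ray(f,u,v):
    E=np.array(f['extrinsics']);s=und(f,u,v)
    d=E[:3,:3].T@np.array([s[0],s[1],1]);o=-E[:3,:3].T@E[:3,3]
    return o,d
def atz(f,u,v,z):
    o,d=ray(f,u,v);return o+d*(z-o[2])/d[2]
def dep(f,u,v):
    o,d=ray(f,u,v);return o+d*f['depth'][int(v),int(u)]
def tri(f1,p1,f2,p2):
    o1,d1=ray(f1,*p1);o2,d2=ray(f2,*p2)
    A=np.stack([d1,-d2],1);t=np.linalg.lstsq(A,o2-o1,rcond=None)[0]
    a=o1+t[0]*d1;b=o2+t[1]*d2;return (a+b)/2,np.linalg.norm(a-b)
def proj(f,P):
    E=np.array(f['extrinsics']);K=np.array(f['camera_matrix']);c=E[:3,:3]@P+E[:3,3]
    s=c[:2]/c[2];s=s*(1+float(f['k1'])*(s@s));return K[:2,:2]@s+K[:2,2]
def load(n): return dict(np.load(n))
E
python3 - <<'E'
from h import *
for n in('side','top'):
    f=grab(n,f'pics/{n}0.png');E=f['extrinsics'];print(n,-E[:3,:3].T@E[:3,3],E[2,:3],f['camera_matrix'][0,0],f['k1'])
s=arm.sense();print(s['time_s'],s['ee_pos'],R.from_quat(s['tcp_rot']).as_matrix().round(3))
E
```

```text
side [0.13258347 0.60154595 0.5489109 ] [ 0.38679111 -0.75715912 -0.52640546] 370.77070271853324 -0.01957327830239042
top [ 0.34311546 -0.08274415  1.16235848] [ 0.11570714  0.01098817 -0.99322259] 436.8471841285393 0.012672360338238119
0.1 [0.1780873  0.624517   0.20467929] [[-0.962  0.274 -0.   ]
 [ 0.274  0.962 -0.002]
 [-0.    -0.002 -1.   ]]
```

View pics/side0.png

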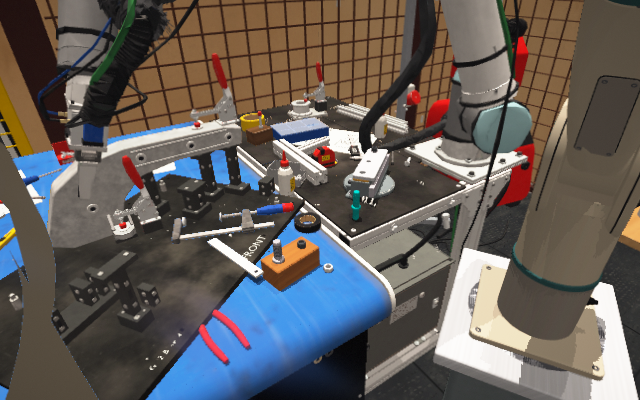

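View pics/top0.png

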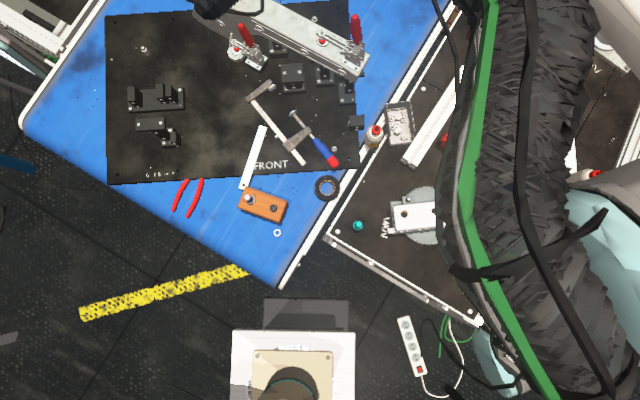

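Run:
```python
from h import *
t=cv2.imread('pics/top0.png');s=cv2.imread('pics/side0.png')
def c(im,x,y,w,h,k,X): 
    return cv2.resize(im[y:y+h,x:x+w],None,fx=k,fy=k,interpolation=cv2.INTER_CUBIC)
a=c(t,230,180,75,50,5,0);b=c(t,375,180,75,75,5,0)[:375]
d=c(s,255,230,75,60,5,0);e=c(s,335,140,75,60,5,0)
o=np.zeros((590,760,3),np.uint8)
o[:250,:375]=a;o[:290,380:755]=c(t,375,185,75,58,5,0)
o[290:590,:375]=d;o[290:590,380:755]=e
cv2.imwrite('pics/crop0.png',o)
```

```text
(no output)
```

View pics/crop0.png

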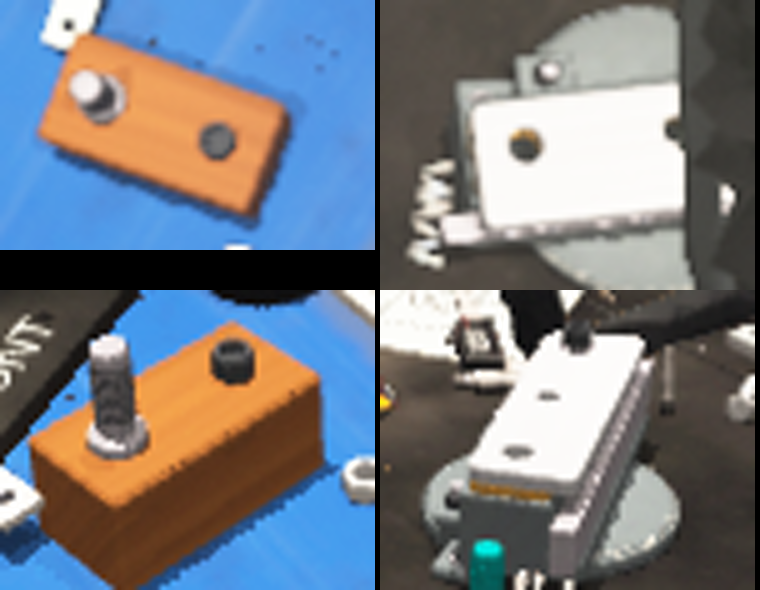

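Run:
```python
from h import *
np.set_printoptions(precision=4,suppress=True)
t=load('pics/top0.npz');s=load('pics/side0.npz')
P={'drifttop':((246.6,196.6),(276.6,240.2),.1),'collar':((249.8,199.6),(278,258.5),.056),'screw':((273,207),(301.2,241.6),.062),
'hole':((403.6,213.6),(362.4,171.8),.08),'mid':((434,210.2),(368.2,160.8),.08)}
for k,(a,b,z) in P.items():
    print(k,tri(t,a,s,b),atz(t,*a,z),atz(s,*b,z),dep(t,*a),dep(s,*b))
print('fit',atz(s,374.2,148.6,.092))
for uv in [(258,214),(268,203)]: print(dep(t,*uv),dep(s,293,262))
print('base',[dep(t,u,v) for u,v in [(390,210),(415,207),(420,216),(407,228)]])
```

```text
drifttop (array([0.4856, 0.1169, 0.0988]), np.float64(0.0017537582645549793)) [0.4862 0.1171 0.1   ] [0.4837 0.1181 0.1   ] [0.4862 0.1171 0.1   ] [0.4841 0.1176 0.0996]
collar (array([0.4852, 0.1177, 0.0519]), np.float64(0.000162684366226557)) [0.4846 0.1169 0.056 ] [0.4824 0.1217 0.056 ] [0.4798 0.1102 0.093 ] [0.4802 0.1247 0.0591]
screw (array([0.4655, 0.0561, 0.0594]), np.float64(0.0017457847687161003)) [0.466  0.0562 0.062 ] [0.4629 0.0588 0.062 ] [0.4664 0.0566 0.0585] [0.4651 0.0551 0.0587]
hole (array([ 0.4528, -0.2719,  0.079 ]), np.float64(0.0018244942493635076)) [ 0.4536 -0.2714  0.08  ] [ 0.4513 -0.2702  0.08  ] [ 0.459  -0.2806  0.0274] [ 0.4529 -0.2747  0.0776]
mid (array([ 0.4633, -0.3473,  0.0783]), np.float64(0.0008897430167035215)) [ 0.4635 -0.3467  0.08  ] [ 0.4616 -0.3439  0.08  ] [ 0.4663 -0.3528  0.0551] [ 0.464  -0.3508  0.0766]
fit [ 0.4671 -0.4093  0.092 ]
[0.4487 0.0957 0.0488] [0.4524 0.1127 0.0507]
[0.4775 0.071  0.0492] [0.4524 0.1127 0.0507]
base [array([ 0.4649, -0.2416,  0.0528]), array([ 0.4708, -0.3001,  0.0782]), array([ 0.4482, -0.3115,  0.0822]), array([ 0.4182, -0.2805,  0.0761])]
```

move_arm --rows '[[[-0.055, -0.051, 0], 0.092, 0.5], [[-0.062, -0.0425, 0], 0.092, 0.5], [[-0.067, -0.033, 0], 0.092, 0.5], [[-0.071, -0.023, 0], 0.092, 0.5], [[-0.074, -0.013, 0], 0.092, 0.5], [[-0.075, -0.002, 0], 0.092, 0.5], [[-0.0745, 0.009, 0], 0.092, 0.5], [[-0.0725, 0.019, 0], 0.092, 0.5]]'

```text
time_s: 1.1
ee_pos: [0.4273, 0.2131, 0.2054]
tcp_rot: [0.659, 0.752, 0.0, -0.0]
force: [1.2, 0.9, 0.1]
width: 0.504
grasp_force: 0.0
```

```bash
cat >> h.py <<'E'
def to(x,y,z=None):
    s=arm.sense();p=s['ee_pos'];M=R.from_quat(s['tcp_rot']).as_matrix()
    d=np.array([x,y,p[2] if z is None else z])-p
    print('t',round(s['time_s'],2),'p',p.round(4),'th',np.degrees(np.arctan2(M[1,1],M[0,1])).round(2),'tilt',M[:2,2].round(4),'shift',(M.T@d/.8).round(4),'F',np.round(s['force'],1),'M',np.round(s['moment'],2),'w',round(s['width'],3),'g',round(s['grasp_force'],1))
E
python3 - <<'E'
from h import *
to(.485,.117,.2)
t=load('pics/top0.npz');x=np.array([.99,.137]);y=np.array([-.137,.99])
h=np.array([.4528,-.2719])
for uv in [(390.4,201.2),(390.2,201.4)]:
    q=atz(t,*uv,.064)[:2]-h;print(q@x,q@y)
E
```

```text
t 1.1 p [0.4273 0.2131 0.2054] th 7.59 tilt [0.     0.0002] shift [-0.1286  0.0557  0.0068] F [1.2 0.9 0.1] M [-0.03  0.02 -0.04] w 0.504 g 0.0
0.037231341788429455 0.02607265345044241
0.036785974932418385 0.026642774427080927
```

move_arm --rows '[[[-0.0643, 0.028, 0], 0, 0.5], [[-0.0643, 0.028, 0], 0, 0.5], [[0, 0, 0.04], 0, 0.5], [[0, 0, 0.06], 0, 0.5], [[0, 0, 0.05], 0, 0.5], [[0, 0, 0.03], 0, 0.5], [[0, 0, 0], 0, 0.5], [[0, 0, 0], 0, 0.5]]'

```text
time_s: 2.1
ee_pos: [0.4855, 0.1189, 0.0621]
tcp_rot: [0.657, 0.754, 0.0, 0.0]
force: [-1.0, 0.1, 0.4]
width: 0.499
grasp_force: 0.0
```

Run:
```python
from h import *
to(.485,.117,.062)
f=grab('side');cv2.imwrite('pics/s1.png',cv2.resize(f['pixels'][190:310,210:370,::-1],None,fx=5,fy=5,interpolation=cv2.INTER_CUBIC))
```

```text
t 2.1 p [0.4855 0.1189 0.0621] th 7.83 tilt [0.0009 0.0002] shift [-0.0023 -0.001   0.0002] F [-1.   0.1  0.4] M [-0.04  0.03  0.04] w 0.499 g 0.0
```

View pics/s1.png

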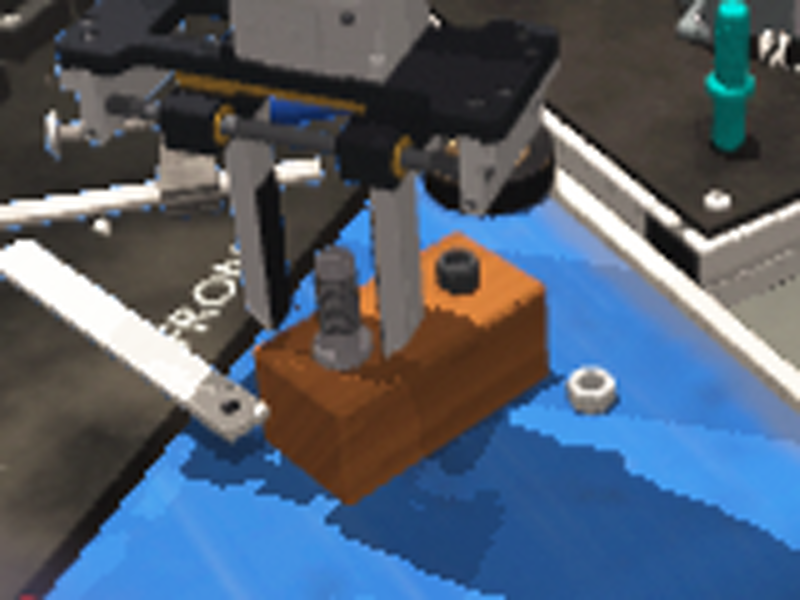

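move_arm --rows '[[[-0.0023, 0, 0], 0, 0.0], [[0, 0, 0], 0, 0], [[0, 0, 0], 0, 0], [[0, 0, 0], 0, 0], [[0, 0, 0], 0, 0], [[0, 0, -0.03], 0, 0], [[0, 0, -0.07], 0, 0], [[0, 0, -0.04], 0, 0]]' --grip_force 45

```text
time_s: 3.15
ee_pos: [0.4858, 0.117, 0.1753]
tcp_rot: [0.657, 0.754, 0.001, 0.001]
force: [-0.2, -0.1, -1.1]
width: 0.172
grasp_force: 45.0
```

Run:
```python
from h import *
to(.453,-.272,.174)
```

```text
t 3.15 p [0.4858 0.117  0.1753] th 7.83 tilt [0.0016 0.0003] shift [-0.4762 -0.1069  0.0014] F [-0.2 -0.1 -1.1] M [-0.07  0.02 -0.02] w 0.172 g 45.0
```

move_arm --rows '[[[-0.05, -0.0112, 0], 0, 0], [[-0.0725, -0.0163, 0], 0, 0], [[-0.0725, -0.0163, 0], 0, 0], [[-0.0725, -0.0163, 0], 0, 0], [[-0.0725, -0.0163, 0], 0, 0], [[-0.0725, -0.0163, 0], 0, 0], [[-0.0637, -0.0142, 0.0], 0, 0], [[0, 0, 0.04], 0, 0]]'

```text
time_s: 4.15
ee_pos: [0.4527, -0.2788, 0.1427]
tcp_rot: [0.66, 0.751, -0.001, 0.004]
force: [-0.9, 0.7, -2.2]
width: 0.174
grasp_force: 45.0
```

Run:
```python
from h import *
f=grab('side','pics/side2.png')
to(.453,-.272,.135)
p=arm.sense()['ee_pos']
print(proj(f,p-[0,0,.046]),proj(f,np.array([.4528,-.2719,.08])))
cv2.imwrite('pics/s2.png',cv2.resize(f['pixels'][110:200,310:420,::-1],None,fx=6.6,fy=6.6,interpolation=cv2.INTER_CUBIC))
```

```text
t 4.2 p [ 0.4499 -0.2735  0.1378] th 7.59 tilt [-0.0043  0.001 ] shift [0.0013 0.0041 0.0034] F [-1.1  1.  -4.9] M [0.02 0.16 0.03] w 0.172 g 45.0
[363.45125411 167.60422372] [362.097534   171.44968119]
```

View pics/s2.png

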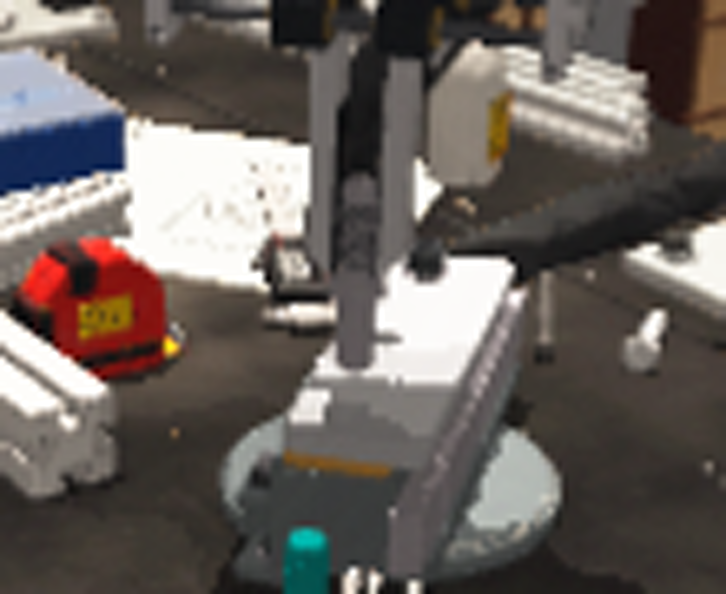

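move_arm --rows '[[[0.0013, 0.0036, 0], 0, 0], [[0, 0, 0.003], 0, 0], [[0, 0, 0.003], 0, 0], [[0, 0, 0.003], 0, 0], [[0, 0, 0.003], 0, 0], [[0, 0, 0.002], 0, 0], [[0, 0, 0.001], 0, 0], [[0, 0, 0], 0, 0]]'

```text
time_s: 5.2
ee_pos: [0.4552, -0.2706, 0.1294]
tcp_rot: [0.657, 0.754, -0.0, -0.0]
force: [-0.0, 0.2, -1.2]
width: 0.172
grasp_force: 45.0
```

Run:
```python
from h import *
to(.453,-.272,.1245)
f=grab('side','pics/side3.png')
p=arm.sense()['ee_pos']
print(proj(f,p-[0,0,.046]),proj(f,np.array([.4528,-.2719,.08])))
cv2.imwrite('pics/s3.png',cv2.resize(f['pixels'][120:200,320:400,::-1],None,fx=7,fy=7,interpolation=cv2.INTER_CUBIC))
```

```text
t 5.2 p [ 0.4552 -0.2706  0.1294] th 7.83 tilt [-0.0001  0.0001] shift [-0.0014 -0.0029  0.0061] F [-0.   0.2 -1.2] M [-0.06  0.07 -0.02] w 0.172 g 45.0
[361.16580524 170.35014067] [362.097534   171.44968119]
```

View pics/s3.png

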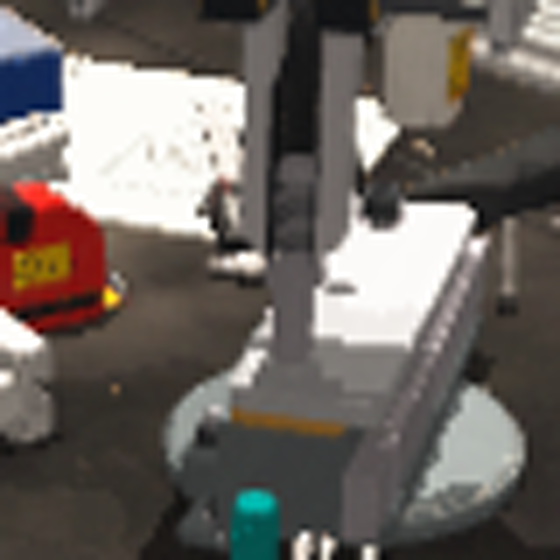

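move_arm --rows '[[[-0.0006, -0.0029, 0], 0, 0], [[0, 0, 0], 0, 0], [[0, 0, 0.002], 0, 0], [[0, 0, 0.002], 0, 0], [[0, 0, 0.002], 0, 0], [[0, 0, 0.001], 0, 0], [[0, 0, 0], 0, 0], [[0, 0, 0], 0, 0]]'

```text
time_s: 6.25
ee_pos: [0.4531, -0.2714, 0.1239]
tcp_rot: [0.657, 0.754, -0.0, 0.0]
force: [-0.1, -0.1, -2.0]
width: 0.168
grasp_force: 45.0
```

Run:
```python
from h import *
to(.453,-.2714,.1235)
```

```text
t 6.25 p [ 0.4531 -0.2714  0.1239] th 7.84 tilt [ 0. -0.] shift [-0.     -0.0001  0.0005] F [-0.1 -0.1 -2. ] M [-0.11  0.06  0.  ] w 0.168 g 45.0
```

move_arm --rows '[[[0, 0, 0.001], 0, 0], [[0, 0, 0.001], 0, 0], [[0, 0, 0.001], 0, 0], [[0, 0, 0.001], 0, 0], [[0, 0, 0.001], 0, 0], [[0, 0, 0.001], 0, 0], [[0, 0, 0], 0, 0], [[0, 0, 0], 0, 0]]'

```text
time_s: 7.25
ee_pos: [0.453, -0.2715, 0.119]
tcp_rot: [0.657, 0.754, -0.0, -0.0]
force: [-0.0, -2.2, -1.8]
width: 0.176
grasp_force: 45.0
```

Run:
```python
from h import *
to(.453,-.2714,.1235)
```

```text
t 7.25 p [ 0.453  -0.2715  0.119 ] th 7.84 tilt [-0.0001 -0.0001] shift [ 0.0001  0.0001 -0.0056] F [-0.  -2.2 -1.8] M [-0.33  0.15  0.03] w 0.176 g 45.0
```

Run:
```python
from h import *
t=load('pics/top0.npz');x=np.array([.99,.137]);y=np.array([-.137,.99]);h=np.array([.453,-.2716])
for v in range(208,220):
    print(v,' '.join('%4.0f/%4.0f,%4.0f'%tuple(1e3*np.r_[(q:=dep(t,u,v))[2],(q[:2]-h)@x,(q[:2]-h)@y]) for u in range(399,409)))
print(t['pixels'][208:220,399:410].tolist())
```

```text
208   76/  16,   9   83/  15,   8   77/  15,   4   80/  15,   2   78/  15,  -1   82/  14,  -3   80/  14,  -5   80/  14,  -8   82/  13, -10   78/  13, -13
209   81/  13,  10   81/  13,   7   78/  13,   5   78/  13,   2   77/  12,  -1   79/  12,  -3   84/  11,  -4   80/  11,  -7   82/  11,  -9   81/  11, -12
210   86/  10,  11   81/  10,   8   82/  10,   6   79/  10,   3   76/  10,  -0   76/  10,  -3   78/   9,  -5   76/   9,  -8   80/   8,  -9   76/   9, -13
211   80/   8,  11   83/   8,   9   81/   8,   6   66/   9,   1   66/   8,  -2   70/   8,  -4   73/   7,  -6   70/   7,  -9   81/   6,  -9   78/   6, -12
212   80/   6,  11   82/   5,   9   71/   6,   4   31/   9,  -5   42/   8,  -6   47/   7,  -8   51/   6,  -9   69/   5,  -9   73/   4, -10   78/   3, -12
213   81/   3,  11   84/   3,   9   18/   8,  -5   16/   8,  -8   28/   6,  -8   34/   6, -10   45/   4, -10   63/   3,  -9   65/   2, -11   78/   1, -11
214   82/   1,  12   82/   1,   9   19/   5,  -4   17/   5,  -7   24/   4,  -9   29/   3, -10   43/   2, -10   55/   1, -11   69/  -1, -10   81/  -2, -10
215   77/  -1,  11   8
[... 2260 characters left out ...]
206], [119, 116, 112], [79, 78, 75], [74, 74, 69], [76, 76, 71], [168, 166, 163], [242, 239, 235], [251, 250, 247], [252, 250, 248]], [[252, 250, 249], [252, 250, 248], [249, 247, 244], [233, 229, 224], [196, 190, 183], [169, 164, 158], [197, 191, 185], [241, 238, 234], [251, 249, 247], [252, 250, 248], [252, 250, 248]], [[252, 251, 249], [252, 251, 248], [252, 250, 248], [250, 249, 246], [247, 245, 242], [246, 242, 239], [248, 245, 242], [251, 250, 247], [252, 251, 249], [252, 251, 249], [252, 251, 249]], [[252, 251, 249], [252, 251, 249], [252, 251, 249], [252, 251, 249], [252, 251, 249], [252, 251, 249], [252, 251, 249], [252, 251, 249], [252, 251, 249], [252, 251, 249], [252, 251, 249]]]
```

move_arm --rows '[[[-0.0005, 0, 0], 0, 0], [[0, 0, 0.001], 0, 0], [[0, 0, 0.001], 0, 0], [[0, 0, 0.001], 0, 0], [[0, 0, 0.001], 0, 0], [[0, 0, 0.001], 0, 0], [[0, 0, 0], 0, 0], [[0, 0, 0], 0, 0]]'

```text
time_s: 8.25
ee_pos: [0.453, -0.2717, 0.115]
tcp_rot: [0.657, 0.754, -0.0, -0.0]
force: [-1.1, 0.9, -1.6]
width: 0.176
grasp_force: 45.0
```

Run:
```python
from h import *
to(.453,-.2714,.1155)
```

```text
t 8.25 p [ 0.453  -0.2717  0.115 ] th 7.84 tilt [-0.0001  0.0001] shift [ 0.0004  0.     -0.0006] F [-1.1  0.9 -1.6] M [-0.09  0.14  0.01] w 0.176 g 45.0
```

move_arm --rows '[[[0, 0, 0.001], 0, 0], [[0, 0, 0.001], 0, 0], [[0, 0, 0.001], 0, 0], [[0, 0, 0.001], 0, 0], [[0, 0, 0], 0, 0], [[0, 0, 0], 0, 0], [[0, 0, 0], 0, 0], [[0, 0, 0], 0, 0]]'

```text
time_s: 9.25
ee_pos: [0.4525, -0.272, 0.112]
tcp_rot: [0.657, 0.754, -0.0, -0.0]
force: [-2.0, -0.5, 5.3]
width: 0.17
grasp_force: 45.0
```

Run:
```python
from h import *
to(.453,-.2714,.1155)
```

```text
t 9.25 p [ 0.4525 -0.272   0.112 ] th 7.82 tilt [-0.0006 -0.0001] shift [ 0.0007  0.0007 -0.0044] F [-2.  -0.5  5.3] M [-0.17  1.01  0.01] w 0.17 g 45.0
```

move_arm --rows '[[[0, -0.0006, 0], 0, 0], [[0, -0.0006, 0], 0, 0], [[0, -0.0006, 0.0], 0, 0], [[0, 0, 0.0005], 0, 0], [[0, 0, 0.0005], 0, 0], [[0, 0, 0.0005], 0, 0], [[0, 0, 0], 0, 0], [[0, 0, 0], 0, 0]]'

```text
time_s: 10.25
ee_pos: [0.4516, -0.2721, 0.1104]
tcp_rot: [0.657, 0.754, -0.0, -0.0]
force: [-2.1, -1.1, 0.7]
width: 0.172
grasp_force: 45.0
```

Run:
```python
from h import *
to(.453,-.2714,.1155)
```

```text
t 10.25 p [ 0.4516 -0.2721  0.1104] th 7.84 tilt [-0.0002 -0.0002] shift [ 0.0006  0.0018 -0.0063] F [-2.1 -1.1  0.7] M [-0.46  0.44 -0.03] w 0.172 g 45.0
```

move_arm --rows '[[[0, -0.0005, 0], 0, 0], [[0, -0.0005, 0], 0, 0], [[-0.0004, 0, 0.0007], 0, 0], [[0, 0, 0.0007], 0, 0], [[0, 0, 0.0007], 0, 0], [[0, 0, 0.0007], 0, 0], [[0, 0, 0], 0, 0], [[0, 0, 0], 0, 0]]'

```text
time_s: 11.25
ee_pos: [0.4512, -0.2722, 0.1084]
tcp_rot: [0.657, 0.754, 0.0, 0.0]
force: [2.1, 0.1, -0.3]
width: 0.172
grasp_force: 45.0
```

Run:
```python
from h import *
to(.453,-.2714,.1155)
```

```text
t 11.25 p [ 0.4512 -0.2722  0.1084] th 7.85 tilt [0.0003 0.0001] shift [ 0.0007  0.0024 -0.0089] F [ 2.1  0.1 -0.3] M [ 0.05 -0.41 -0.01] w 0.172 g 45.0
```

move_arm --rows '[[[0, 0, 0.0008], 0, 0], [[0, 0, 0.0008], 0, 0], [[0, 0, 0.0008], 0, 0], [[0, 0, 0.0008], 0, 0], [[0, 0, 0], 0, 0], [[0, 0, 0], 0, 0], [[0, 0, 0], 0, 0], [[0, 0, 0], 0, 0]]'

```text
time_s: 12.25
ee_pos: [0.451, -0.2724, 0.1058]
tcp_rot: [0.657, 0.754, 0.0, 0.0]
force: [3.1, -0.3, -0.9]
width: 0.173
grasp_force: 45.0
```

Run:
```python
from h import *
to(.453,-.2714,.1155)
```

```text
t 12.25 p [ 0.451  -0.2724  0.1058] th 7.84 tilt [ 0.0001 -0.0001] shift [ 0.0009  0.0027 -0.0121] F [ 3.1 -0.3 -0.9] M [-0.06 -0.71 -0.03] w 0.173 g 45.0
```

move_arm --rows '[[[0, 0.0005, 0.001], 0, 0], [[0, 0, 0.0015], 0, 0], [[0, 0, 0.0015], 0, 0], [[0, 0, 0.0015], 0, 0], [[0, 0, 0.0015], 0, 0], [[0, 0, 0.001], 0, 0], [[0, 0, 0], 0, 0], [[0, 0, 0], 0, 0]]'

```text
time_s: 13.25
ee_pos: [0.4513, -0.2723, 0.0994]
tcp_rot: [0.657, 0.754, -0.0, -0.0]
force: [1.5, -0.1, -0.4]
width: 0.176
grasp_force: 45.0
```

Run:
```python
from h import *
to(.453,-.2714,.092)
```

```text
t 13.25 p [ 0.4513 -0.2723  0.0994] th 7.84 tilt [-0.0001 -0.    ] shift [0.0009 0.0023 0.0092] F [ 1.5 -0.1 -0.4] M [-0.11 -0.43  0.04] w 0.176 g 45.0
```

move_arm --rows '[[[0, 0.0002, 0.0015], 0, 0], [[0, 0, 0.0015], 0, 0], [[0, 0, 0.0015], 0, 0], [[0, 0, 0.0015], 0, 0], [[0, 0, 0.0015], 0, 0], [[0, 0, 0.001], 0, 0], [[0, 0, 0], 0, 0], [[0, 0, 0], 0, 0]]'

```text
time_s: 14.25
ee_pos: [0.4513, -0.2723, 0.0925]
tcp_rot: [0.657, 0.754, -0.0, -0.0]
force: [0.7, -0.0, 0.5]
width: 0.176
grasp_force: 45.0
```

Run:
```python
from h import *
to(.453,-.2714,.092)
```

```text
t 14.25 p [ 0.4513 -0.2723  0.0925] th 7.84 tilt [-0.0003  0.    ] shift [0.0008 0.0022 0.0007] F [ 0.7 -0.   0.5] M [-0.11 -0.19 -0.03] w 0.176 g 45.0
```

move_arm --rows '[[[0, 0, 0.0004], 0, 0], [[0, 0, 0.0004], 0, 0], [[0, 0, 0], 0, 0], [[0, 0, 0], 0, 0.45], [[0, 0, 0], 0, 0.45], [[0, 0, 0], 0, 0.45], [[0, 0, 0], 0, 0.45], [[0, 0, 0], 0, 0.45]]'

```text
time_s: 15.25
ee_pos: [0.4514, -0.2723, 0.092]
tcp_rot: [0.657, 0.754, -0.0, -0.0]
force: [0.5, 1.1, 0.4]
width: 0.445
grasp_force: 0.0
```

Run:
```python
from h import *
to(.453,-.2714,.092)
```

```text
t 15.25 p [ 0.4514 -0.2723  0.092 ] th 7.85 tilt [-0.0001  0.0001] shift [ 0.0008  0.0021 -0.    ] F [0.5 1.1 0.4] M [-0.07  0.03 -0.04] w 0.445 g 0.0
```

move_arm --rows '[[[0, 0, -0.045], 0, 0.45], [[0, 0, -0.07], 0, 0.45], [[0.04, 0.0075, -0.01], 0, 0.45], [[0.075, 0.0137, 0], 0, 0.45], [[0.075, 0.0137, 0], 0, 0.45], [[0.075, 0.0137, 0], 0, 0.45], [[0.075, 0.0137, 0], 0, 0.45], [[0.064, 0.0119, 0], 0, 0.45]]'

```text
time_s: 16.25
ee_pos: [0.466, 0.0585, 0.1922]
tcp_rot: [0.657, 0.754, 0.0, -0.0]
force: [0.7, 0.4, 0.2]
width: 0.45
grasp_force: 0.0
```

Run:
```python
from h import *
t=grab('top','pics/top4.png');f=grab('side','pics/side4.png')
to(.466,.0562,.0525)
o=np.hstack([cv2.resize(q['pixels'][a:a+58,b:b+76,::-1],None,fx=5,fy=5,interpolation=cv2.INTER_CUBIC) for q,a,b in((t,185,375),(f,135,330))])
cv2.imwrite('pics/s4.png',o)
```

```text
t 16.35 p [0.466  0.0628 0.1918] th 8.44 tilt [-0.0003  0.0029] shift [-0.0086 -0.0012  0.174 ] F [-0.2 -0.3  0.3] M [-0.11  0.01  0.01] w 0.452 g 0.0
```

View pics/s4.png

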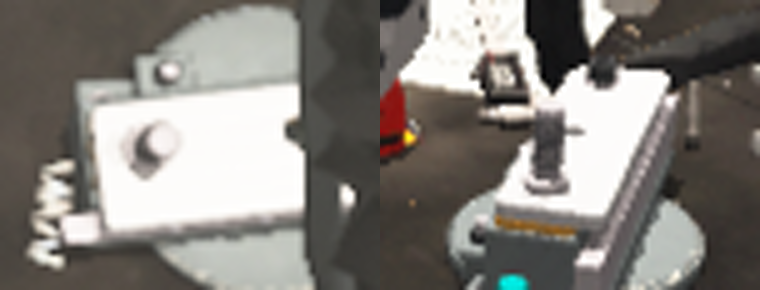

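move_arm --rows '[[[0, 0, 0], 0, 0.45], [[0, 0, 0.03], 0, 0.45], [[0, 0, 0.05], 0, 0.45], [[0, 0, 0.05], 0, 0.45], [[0, 0, 0.03], 0, 0.45], [[0, 0, 0.01], 0, 0.45], [[0, 0, 0], 0, 0.45], [[0, 0, 0], 0, 0.45]]'

```text
time_s: 17.35
ee_pos: [0.467, 0.0555, 0.0569]
tcp_rot: [0.657, 0.754, 0.001, 0.001]
force: [0.2, -0.3, -0.3]
width: 0.45
grasp_force: 0.0
```

Run:
```python
from h import *
to(.466,.0562,.0525)
f=grab('side')
cv2.imwrite('pics/s5.png',cv2.resize(f['pixels'][210:290,240:340,::-1],None,fx=6,fy=6,interpolation=cv2.INTER_CUBIC))
```

```text
t 17.35 p [0.467  0.0555 0.0569] th 7.8 tilt [0.0018 0.0001] shift [ 0.001  -0.0011  0.0056] F [ 0.2 -0.3 -0.3] M [-0.09  0.07  0.01] w 0.45 g 0.0
```

View pics/s5.png

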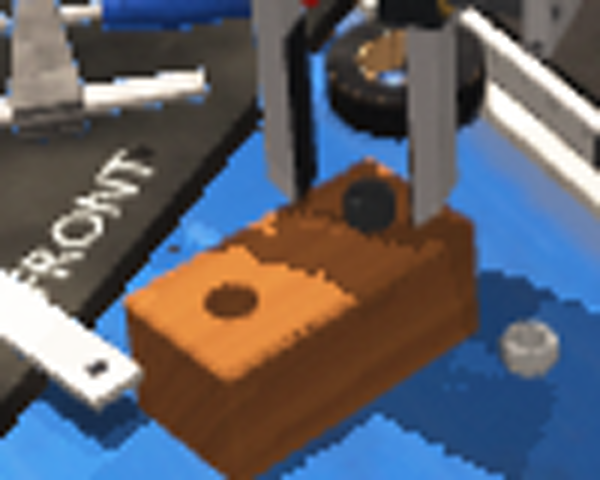

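move_arm --rows '[[[0.0008, -0.001, 0.003], 0, 0.45], [[0, 0, 0.0025], 0, 0.45], [[0, 0, 0], 0, 0], [[0, 0, 0], 0, 0], [[0, 0, 0], 0, 0], [[0, 0, 0], 0, 0], [[0, 0, -0.02], 0, 0], [[0, 0, -0.04], 0, 0]]' --grip_force 35

```text
time_s: 18.4
ee_pos: [0.4643, 0.0563, 0.0993]
tcp_rot: [0.657, 0.754, -0.001, -0.001]
force: [1.2, 0.5, -0.6]
width: 0.181
grasp_force: 35.0
```

Run:
```python
from h import *
to(.466,.0562,.2)
```

```text
t 18.4 p [0.4643 0.0563 0.0993] th 7.83 tilt [-0.0028 -0.0006] shift [-0.0004  0.0018 -0.1259] F [ 1.2  0.5 -0.6] M [-0.05  0.06 -0.02] w 0.181 g 35.0
```

move_arm --rows '[[[0, 0, -0.07], 0, 0], [[0, 0, -0.068], 0, 0], [[-0.05, -0.0072, 0], 0, 0], [[-0.072, -0.0104, 0], 0, 0], [[-0.072, -0.0104, 0], 0, 0], [[-0.072, -0.0104, 0], 0, 0], [[-0.072, -0.0104, 0], 0, 0], [[-0.06, -0.0087, 0], 0, 0]]'

```text
time_s: 19.4
ee_pos: [0.4626, -0.2676, 0.21]
tcp_rot: [0.658, 0.753, -0.0, 0.0]
force: [0.8, 0.1, -1.0]
width: 0.18
grasp_force: 35.0
```

move_arm --rows '[[[-0.06, -0.0087, 0], 0, 0], [[-0.04, -0.0058, 0], 0, 0], [[0, 0, 0], 0, 0], [[0, 0, 0], 0, 0], [[0, 0, 0], 0, 0], [[0, 0, 0.02], 0, 0], [[0, 0, 0.03], 0, 0], [[0, 0, 0], 0, 0]]'

```text
time_s: 20.4
ee_pos: [0.4614, -0.3442, 0.1678]
tcp_rot: [0.657, 0.754, -0.0, -0.002]
force: [-0.6, 0.7, -0.8]
width: 0.181
grasp_force: 35.0
```

Run:
```python
from h import *
to(.4628,-.3464,.1285)
t=load('pics/top4.npz');g=t['pixels'].min(2).astype(float)
for name,us,rows in(('back',range(398,433),range(196,212)),('front',range(400,433),range(224,236))):
    Q=[]
    for u in us:
        c=g[rows.start:rows.stop,u];c=c if name=='back' else c[::-1]
        i=np.argmax(c>170)
        if i==0: continue
        fr=i-1+(170-c[i-1])/(c[i]-c[i-1]);v=rows.start+fr if name=='back' else rows.stop-1-fr
        Q.append(atz(t,u,v,.08)[:2])
    Q=np.array(Q);p=np.polyfit(Q[:,1],Q[:,0],1);print(name,len(Q),p,np.degrees(np.arctan(-p[0])),np.std(Q[:,0]-np.polyval(p,Q[:,1])))
    for yy in(-.2723,-.3464):print(np.polyval(p,yy))
```

```text
t 20.4 p [ 0.4614 -0.3442  0.1678] th 7.89 tilt [-0.0039  0.003 ] shift [-0.0032  0.0015  0.0491] F [-0.6  0.7 -0.8] M [-0.07 -0.03  0.03] w 0.181 g 35.0
back 11 [-0.56132503  0.33617242] 29.306588095432318 0.006204194838184689
0.4890212294182389
0.5306154142779632
front 8 [-0.1630952   0.36726185] 9.263107986876296 0.00015161238326526054
0.41167267215882697
0.423758026186343
```

move_arm --rows '[[[0, 0, 0.02], 0, 0], [[0, 0, 0.02], 0, 0], [[0, 0, 0.01], 0, 0], [[0, 0, 0.003], 0, 0], [[0, 0, 0], 0, 0], [[0, 0, 0], 0, 0], [[0, 0, 0], 0, 0], [[0, 0, 0], 0, 0]]'

```text
time_s: 21.4
ee_pos: [0.4627, -0.3461, 0.1278]
tcp_rot: [0.657, 0.754, 0.0, 0.0]
force: [-0.2, -0.1, 0.1]
width: 0.179
grasp_force: 35.0
```

Run:
```python
from h import *
to(.463,-.3464,.1185)
f=grab('side')
p=arm.sense()['ee_pos'];print(proj(f,p-[0,0,.0425]))
cv2.imwrite('pics/s6.png',cv2.resize(f['pixels'][115:195,320:400,::-1],None,fx=7,fy=7,interpolation=cv2.INTER_CUBIC))
```

```text
t 21.4 p [ 0.4627 -0.3461  0.1278] th 7.85 tilt [ 0.0003 -0.0001] shift [-0.0005  0.0003  0.0117] F [-0.2 -0.1  0.1] M [-0.09  0.06 -0.03] w 0.179 g 35.0
[368.22665731 158.8151343 ]
```

View pics/s6.png

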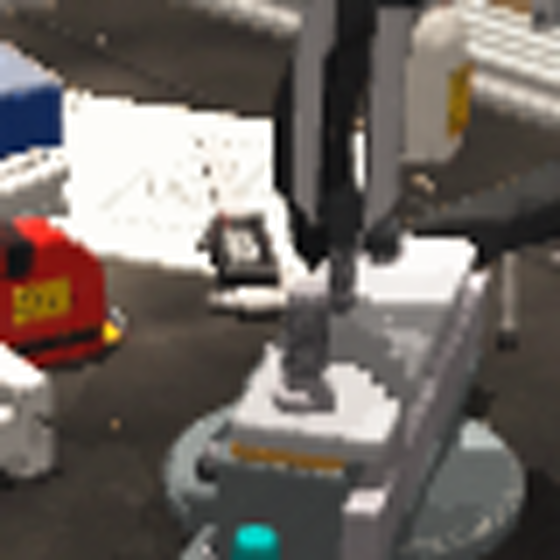

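move_arm --rows '[[[-0.0004, 0.0003, 0.002], 0, 0], [[0, 0, 0.002], 0, 0], [[0, 0, 0.002], 0, 0], [[0, 0, 0.002], 0, 0], [[0, 0, 0.002], 0, 0], [[0, 0, 0.001], 0, 0], [[0, 0, 0], 0, 0], [[0, 0, 0], 0, 0]]'

```text
time_s: 22.45
ee_pos: [0.4629, -0.3463, 0.1188]
tcp_rot: [0.657, 0.754, -0.0, 0.0]
force: [0.5, -0.2, -0.1]
width: 0.18
grasp_force: 35.0
```

Run:
```python
from h import *
to(.463,-.3464,.1185)
```

```text
t 22.45 p [ 0.4629 -0.3463  0.1188] th 7.84 tilt [-0. -0.] shift [-0.0001  0.0002  0.0004] F [ 0.5 -0.2 -0.1] M [-0.08  0.06  0.03] w 0.18 g 35.0
```

move_arm --rows '[[[0, 0, 0.001], 0, 0], [[0, 0, 0.001], 0, 0], [[0, 0, 0.001], 0, 0], [[0, 0, 0.001], 0, 0], [[0, 0, 0.001], 0, 0], [[0, 0, 0.001], 0, 0], [[0, 0, 0], 0, 0], [[0, 0, 0], 0, 0]]'

```text
time_s: 23.45
ee_pos: [0.4626, -0.3463, 0.1139]
tcp_rot: [0.657, 0.754, -0.0, -0.0]
force: [-1.9, -0.2, -1.3]
width: 0.179
grasp_force: 35.0
```

Run:
```python
from h import *
to(.463,-.3464,.1185)
```

```text
t 23.45 p [ 0.4626 -0.3463  0.1139] th 7.84 tilt [-0.0005  0.0001] shift [-0.0002  0.0005 -0.0057] F [-1.9 -0.2 -1.3] M [-0.26  0.6   0.02] w 0.179 g 35.0
```

move_arm --rows '[[[0, -0.0008, 0], 0, 0], [[0, 0, 0.001], 0, 0], [[0, 0, 0.001], 0, 0], [[0, 0, 0.001], 0, 0], [[0, 0, 0.001], 0, 0], [[0, 0, 0.001], 0, 0], [[0, 0, 0.001], 0, 0], [[0, 0, 0], 0, 0]]'

```text
time_s: 24.45
ee_pos: [0.4623, -0.3463, 0.1091]
tcp_rot: [0.657, 0.754, 0.0, -0.0]
force: [-1.3, -0.3, -0.8]
width: 0.18
grasp_force: 35.0
```

Run:
```python
from h import *
to(.463,-.3464,.1085)
```

```text
t 24.45 p [ 0.4623 -0.3463  0.1091] th 7.84 tilt [0.     0.0001] shift [-0.0002  0.0009  0.0007] F [-1.3 -0.3 -0.8] M [-0.11  0.15 -0.01] w 0.18 g 35.0
```

move_arm --rows '[[[0, -0.0005, 0.001], 0, 0], [[0, 0, 0.001], 0, 0], [[0, 0, 0.001], 0, 0], [[0, 0, 0.001], 0, 0], [[0, 0, 0.001], 0, 0], [[0, 0, 0.001], 0, 0], [[0, 0, 0.001], 0, 0], [[0, 0, 0], 0, 0]]'

```text
time_s: 25.45
ee_pos: [0.4618, -0.3464, 0.1035]
tcp_rot: [0.657, 0.754, -0.0, -0.0]
force: [-1.1, -0.4, -1.1]
width: 0.18
grasp_force: 35.0
```

Run:
```python
from h import *
to(.463,-.3464,.1)
```

```text
t 25.45 p [ 0.4618 -0.3464  0.1035] th 7.84 tilt [-0.0001  0.0001] shift [-0.0002  0.0015  0.0044] F [-1.1 -0.4 -1.1] M [-0.07  0.1  -0.  ] w 0.18 g 35.0
```

move_arm --rows '[[[0, 0, 0.0015], 0, 0], [[0, 0, 0.0018], 0, 0], [[0, 0, 0.0018], 0, 0], [[0, 0, 0.0018], 0, 0], [[0, 0, 0.0018], 0, 0], [[0, 0, 0.0018], 0, 0], [[0, 0, 0.0015], 0, 0], [[0, 0, 0], 0, 0]]'

```text
time_s: 26.45
ee_pos: [0.4618, -0.3464, 0.0939]
tcp_rot: [0.657, 0.754, -0.0, -0.0]
force: [0.3, -0.2, -0.7]
width: 0.18
grasp_force: 35.0
```

Run:
```python
from h import *
to(.463,-.3464,.0845)
```

```text
t 26.45 p [ 0.4618 -0.3464  0.0939] th 7.84 tilt [-0.0002  0.0001] shift [-0.0002  0.0016  0.0117] F [ 0.3 -0.2 -0.7] M [-0.13  0.09 -0.  ] w 0.18 g 35.0
```

move_arm --rows '[[[0, 0, 0.002], 0, 0], [[0, 0, 0.002], 0, 0], [[0, 0, 0.002], 0, 0], [[0, 0, 0.002], 0, 0], [[0, 0, 0.002], 0, 0], [[0, 0, 0.0015], 0, 0], [[0, 0, 0.001], 0, 0], [[0, 0, 0], 0, 0]]'

```text
time_s: 27.45
ee_pos: [0.4618, -0.3464, 0.0839]
tcp_rot: [0.657, 0.754, -0.0, -0.0]
force: [-0.1, 0.2, 0.2]
width: 0.179
grasp_force: 35.0
```

Run:
```python
from h import *
to(.463,-.3464,.0825)
```

```text
t 27.45 p [ 0.4618 -0.3464  0.0839] th 7.84 tilt [-0.0002  0.0001] shift [-0.0002  0.0015  0.0017] F [-0.1  0.2  0.2] M [-0.22  0.21 -0.03] w 0.179 g 35.0
```

move_arm --rows '[[[0, 0, 0.0006], 0, 0], [[0, 0, 0.0006], 0, 0], [[0, 0, 0], 0, 0], [[0, 0, 0], 0, 0.4], [[0, 0, 0], 0, 0.4], [[0, 0, 0], 0, 0.4], [[0, 0, 0], 0, 0.4], [[0, 0, 0], 0, 0.4]]'

```text
time_s: 28.45
ee_pos: [0.4618, -0.3464, 0.0831]
tcp_rot: [0.657, 0.754, 0.0, -0.0]
force: [0.4, -1.2, 0.0]
width: 0.399
grasp_force: 0.0
```

move_arm --rows '[[[0, 0, -0.01], 0, 0.4], [[0, 0, -0.04], 0, 0.4], [[0, 0, -0.06], 0, 0.4], [[0, 0, -0.06], 0, 0.4], [[0.06, 0, -0.03], 0, 0.4], [[0.07, 0, 0], 0, 0.4], [[0.07, 0, 0], 0, 0.4], [[0.07, 0, 0], 0, 0.4]]'

```text
time_s: 29.45
ee_pos: [0.4321, -0.1308, 0.2437]
tcp_rot: [0.657, 0.754, 0.0, 0.0]
force: [0.5, 0.8, 0.3]
width: 0.4
grasp_force: 0.0
```

Run:
```python
from h import *
to(.463,-.3464,.0825)
f=grab('side','pics/side7.png');t=grab('top','pics/top7.png')
o=cv2.resize(f['pixels'][130:190,325:405,::-1],None,fx=9,fy=9,interpolation=cv2.INTER_CUBIC)
cv2.imwrite('pics/s7.png',o)
```

```text
t 29.45 p [ 0.4321 -0.1308  0.2437] th 7.82 tilt [0.0013 0.0002] shift [-0.2722  0.0014  0.2015] F [0.5 0.8 0.3] M [-0.   -0.05 -0.04] w 0.4 g 0.0
```

View pics/s7.png

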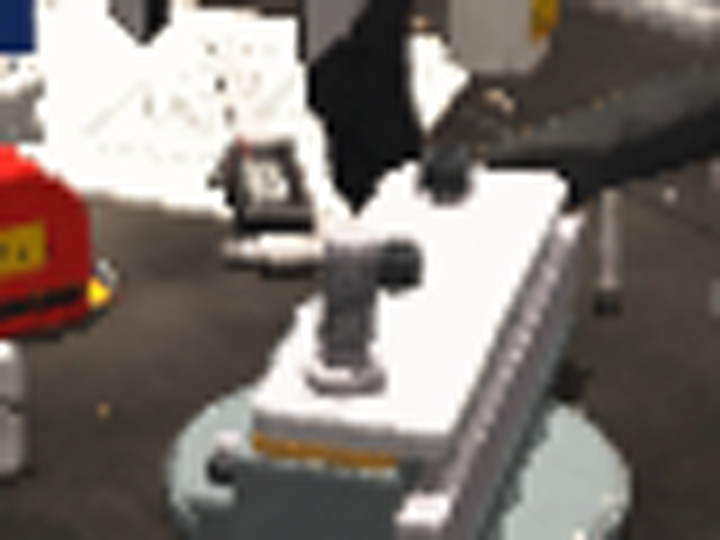

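Run:
```python
from h import *
f=load('pics/side7.npz')
for n,us,vs in(('screw',(369,370,371),(156,157,158)),('drift',(363,364,365),(155,156,157))):
    print(n,[[dep(f,u,v).round(3).tolist() for u in us] for v in vs])
print(proj(f,np.array([.4618,-.3464,.092])),proj(f,np.array([.4513,-.2723,.13])),proj(f,np.array([.4513,-.2723,.08])))
print(arm.close_job())
```

```text
screw [[[0.463, -0.353, 0.091], [0.46, -0.354, 0.091], [0.464, -0.374, 0.082]], [[0.462, -0.35, 0.09], [0.46, -0.352, 0.089], [0.455, -0.346, 0.093]], [[0.458, -0.34, 0.091], [0.455, -0.34, 0.092], [0.453, -0.342, 0.091]]]
drift [[[0.452, -0.272, 0.13], [0.452, -0.279, 0.127], [0.448, -0.276, 0.129]], [[0.45, -0.267, 0.129], [0.448, -0.269, 0.129], [0.445, -0.268, 0.13]], [[0.45, -0.266, 0.127], [0.446, -0.263, 0.129], [0.444, -0.266, 0.128]]]
[368.63834679 156.73424297] [363.38433206 154.99173129] [362.65430072 171.4919427 ]
the job is handed in; nothing more can be done
None
```

The drift and the screw both stand home in the keeper plate, and I handed the job in at about 29.5 s. The last side-camera depth put the drift's top at about 129 mm and the screw head's top at about 91 mm, against 130 and 92 mm when fully seated. The highest change I read at the wrist was about 7 N, but I only had readings between moves. The verdict was not reported back.

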